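Loosen the tube clamp with the ratchet

TASK

The tube on the bench has to be moved, so its clamp bolt must be loosened. The ratchet already sits on the bolt but is set to tighten: first flip the small direction lever on top of its head all the way over to its other stop (counter-clockwise seen from above), then swing the ratchet's handle counter-clockwise by about 60 degrees so that it turns the bolt. Do not swing the handle before the lever is flipped, leave the loose things on the bench alone, and leave the ratchet on the bolt with the lever still on the loosening side.

Things in the scene. Friction and masses are not known exactly. Their poses are not given: they have to be found in the camera images.
- grip (a point): Point on the axis of the ratchet's round black grip, 140 mm from the bolt's vertical axis, 133 mm above the bench. Its x axis points level along the handle away from the bolt, z up (bolt axis: 140 mm back along -x). Grip 26 mm in diameter, 80 to 195 mm from the bolt axis, free space below. Steel head 42 mm in diameter on the bolt axis, 120 to 146 mm above the bench; neck 18 mm wide.
- ratchet (a joint): Swing of the ratchet handle about the bolt's axis, rad: 0 at the start, grows counter-clockwise seen from above, range 0 to 1.7, stays where left. With the lever on the loosening side it runs free for 0.1 to 0.17 rad (3 N at the grip), then turns the bolt with it (8 to 10 N); swung back, it leaves the bolt. With the lever on the tightening side it does not turn the bolt.
- lever_tip (a point): Centre of the top of the thumb tab of the ratchet's direction lever, 173 mm above the bench. The lever is a dark steel arm on top of the ratchet's head, pivoted on the bolt's axis, pointing roughly away from the handle. The tab stands at its end, 44 mm from the axis: 12 mm along the lever, 10 mm wide, 26 mm tall, free on both sides. Its x axis points along the lever to the bolt axis, z up.
- lever (a joint): Angle of the direction lever on the ratchet's head, rad, growing counter-clockwise seen from above: 0 when it points straight away from the handle, -0.45 at the tightening stop, +0.45 at the loosening stop. It starts near the tightening stop, moves with about 1 N at the tab and stays where it is left. It goes over fully only while the handle is within 0.1 rad of its start.
- bolt (a joint): Angle of the clamp bolt with its socket, rad: 0 tight, grows counter-clockwise seen from above as it is loosened; stays where left. The clamp (blue pillars, red strap over a 300 mm steel tube) is fixed. Besides the ratchet its highest point is a second, plain hex bolt head, 92 mm above the bench, 100 mm from the working bolt, opposite the handle's starting side.
- spare_ratchet: Bystander: a like ratchet, 216 mm long, lying loose on the bench; origin under the centre of its head. Leave alone.
- wrench: Bystander: a steel spanner lying loose on the bench, origin under its middle. Leave alone.
- offcut: Bystander: a short piece of steel tube, 38 mm in diameter, 110 mm long, lying loose on the bench, origin under its middle. Leave alone.

How it is judged:
By the outcome, as a careful person would: the job done as asked, in the order asked, and still so for the second after the job is handed in, with the robot touching nothing.
It also fails if it takes over 51 s, if anything falls off the work surface, if the arm or the gripper's body presses on something with over 40 N, if the wrist force passes 120 N, or if a joint passes its speed limit or range.

ROBOT

A 7-joint arm with a two-finger parallel gripper is mounted at the origin on the work surface. World frame = base frame: x ahead of the robot, y to its left, z up, the work surface at z = 0. Lengths are in mm, angles in rad, forces in N, time in s.
With the tool pointing down it reaches from about 425 to 975 mm from the base axis. Payload 16.7 kg.
Tool frame: the origin (TCP) lies midway between the tips of the shut fingers; the grasp point (between the pads) lies 19 mm behind it (manip.tcp_to_grasp is the distance from the TCP to the grasp point, in mm); z points along the fingers, y is the direction in which the jaws open and shut (so a half turn about z gives the same grasp; the last joint's range is limited). The gripper opens to 85 mm and grips with 20 to 120 N. Pads are 22 mm wide; open, the fingers measure 114 mm over their backs; the gripper's body (76 mm by 85 mm) begins 54 mm behind the grasp point. The pads swing forward as they close: fully open they stand 13 mm farther back than shut.
Start: joints at [1.018, 0.426, 0.074, 1.606, -0.034, 1.111, -0.067], TCP at [265.184, -620.688, 231.302] pointing down, gripper open.
Joint ranges: [-2.85, 2.85], [-0.5, 2.14], [-1.23, 1.37], [0.21, 2.46], [-1.02, 4.16], [0.16, 2.05], [-2.73, 2.73]. Speed limits (rad/s): [1.89, 1.89, 2.39, 2.39, 3.01, 3.01, 3.01].

INTERFACE

Orientations are given as a 3x3 rotation matrix whose columns are the frame's x, y, z axes.
In Python, from workcell import manip gives the robot as it stands.
- The arm moves only by the tool drive_tool, never from a script. Its arguments are lists of equal length, an entry for each row: "grip": the opening, from 0 (shut) to 1 (fully open); "slide": the shift along the tool's x, y, z normalised to -1 to 1, where 1 is 0.2 m, a list of three; "dr": the turn, a rotation vector about the tool's x, y, z normalised to -1 to 1, where 1 is pi/2 rad, a list of three. A call has 1 to 20 rows; each row shifts and turns the pose as measured when the row begins, along the tool's axes as they then stand; what a row does not reach is not made up. A row lasts 1/10 s, in which the tool goes at most 50 mm and 8.59 degrees, less where a joint would pass 70% of its speed; a pose out of reach is approached as far as the arm can. A call with a number of a shift or a turn outside -1 to 1 is refused whole. A call with a gripper value outside its range is refused whole. The fingers move at their own pace and stop on an object; the grip force is fixed at half the most. Time passes only in rows, so rows that do not move let the fingers close. It gives the time, the measured TCP pose, the force and the opening at its end, in the units of the state.
- manip.sense(): the state, without advancing time (a new reading comes with each control period).
- manip.camera(name): name is "side" or "top" or "wrist"; returns a dict with "img" (420x560x3 uint8, red, green, blue), "fx", "fy", "cx", "cy" (pixels), "distortion" ([k1, k2, p1, p2, k3] as OpenCV has them; the pictures are not rectified), "camera_from_world" (4x4, takes a point from world to camera coordinates). Camera axes: x right, y up, looking along -z (the intrinsics and any distortion apply to the point x, -y, -z); pixel columns grow to the right and rows downward; lengths in mm; the calibration is good to about 2 mm. A picture is of the moment at which its call begins. There is no depth.
- manip.close_job(): hands the job in, once; it reports no verdict.
The state is a dict: "time": time; "qpos": joint angles; "joint_velocities": joint speeds; "joint_efforts": joint torques, N m; "tcp_pos": TCP position; "orientation": TCP orientation; "ft_force": force on the tool from outside, world axes, zero at the start; "ft_torque": the same for the moment, N m; "opening": finger opening in mm.
Only numpy, scipy, OpenCV 4.12 (cv2) and the standard library are available. Lean on these libraries where they do the work, as an engineer would, in place of code of your own. Each camera call takes 0.05 s, during which the arm holds its last target.

## Working session

There is one attempt and no reset: what is moved stays moved. The work goes in short steps, Python scripts to look and compute and a tool call to move; the robot and the scene stay as the last step left them, time stands still between calls to the robot, and variables do not carry over. Pictures are saved under pics/ and viewed, and the job is handed in when it is done.

Besides the shell and the picture viewer there is one more tool, called after "Emit:" as name(argument=value, ...) on one line, values as JSON. drive_tool: Moves the arm, as the interface text tells. Its arguments: {"type":"object","properties":{"grip":{"type":"array"},"slide":{"type":"array"},"dr":{"type":"array"}},"required":["grip","slide","dr"]}

```bash
mkdir -p pics; ls; python3 - <<'E'
from workcell import manip
import cv2
s=manip.sense();print({k:s[k] for k in('time','tcp_pos','orientation','opening','ft_force')})
for n in('side','top','wrist'):
    c=manip.camera(n);cv2.imwrite(f'pics/{n}0.png',c['img'][:,:,::-1]);print(n,c['fx'],c['cx'],c['cy'],c['distortion'],c['camera_from_world'].tolist() if hasattr(c['camera_from_world'],'tolist') else c['camera_from_world'])
E
```

```text
pics
{'time': 0.0, 'tcp_pos': array([ 265.01267998, -620.35212729,  230.57343804]), 'orientation': array([[ 9.19585176e-01,  3.92890169e-01, -6.47937518e-04],
       [ 3.92890682e-01, -9.19584421e-01,  1.18555556e-03],
       [-1.30040121e-04, -1.34478793e-03, -9.99999087e-01]]), 'opening': 85.43270123164834, 'ft_force': array([0.31377478, 0.49593819, 0.26993186])}
side 401.83158854189554 276.49178449948766 210.94128894153067 [0.02477846 0.         0.         0.         0.        ] [[-0.9934060556933874, -0.11433785386089197, 0.008441782169188207, 469.7319120883243], [0.06868291619313527, -0.5345487417565005, 0.8423421512127652, -125.81867600117435], [-0.09179904974951246, 0.8373676001978032, 0.5388770143586188, -1204.2529065427536], [0.0, 0.0, 0.0, 1.0]]
top 473.9030216700315 274.4765973965378 207.42492277994378 [0.0508418 0.        0.        0.        0.       ] [[-0.022926162372481244, -0.9994503797865485, -0.023944298348345442, 44.862678119974866], [0.9809183152536469, -0.02711336176065919, 0.19252045193688544, -487.1053852943825], [-0.19306384922822195, -0.019073645654661176, 0.9810007880540276, -1300.3295743881772], [0.0, 0.0, 0.0, 1.0]]
wrist 324.08586519061356 277.643022997595 205.46636715394044 [-0.07142994  0.          0.          0.          0.        ] [[0.393281186106007, -0.9194176802656681, -0.001018759026397599, -673.7771636514071], [0.8794261975761406, 0.37649759843645475, -0.29130588972479887, 37.8780503310115], [0.2682153457053247, 0.11366920245380317, 0.9566294166194627, -379.54479593118566], [0.0, 0.0, 0.0, 1.0]]
```

View pics/side0.png

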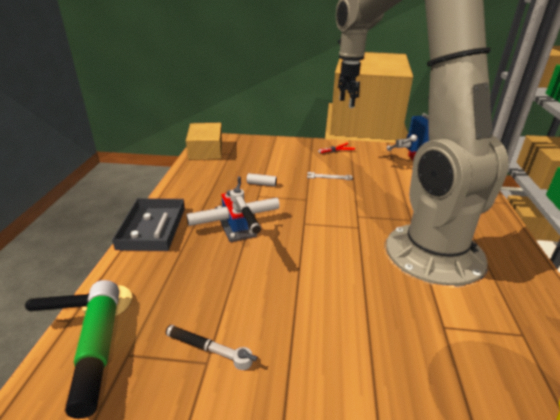

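View pics/top0.png

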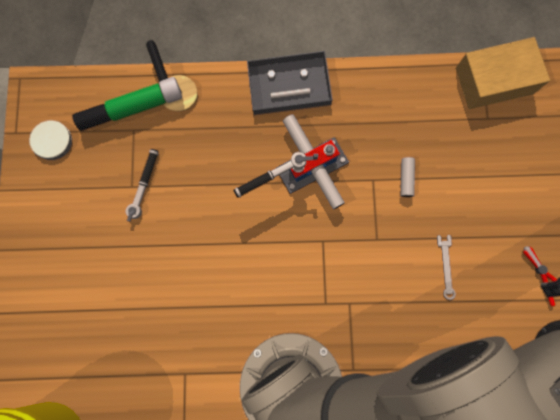

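View pics/wrist0.png

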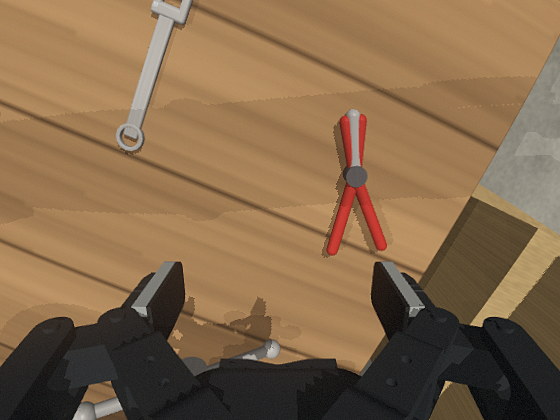

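The top view shows the ratchet head near (299,160), the grip end near (237,192) and the second bolt near (330,150). Next I'll zoom in on these.

```bash
cat > h.py <<'E'
import numpy as np, cv2
from workcell import manip
def K(c): return np.array([[c['fx'],0,c['cx']],[0,c['fy'],c['cy']],[0,0,1.]])
def ray(c,uv):
    p=cv2.undistortPoints(np.array([[uv]],float),K(c),np.array(c['distortion'],float))[0,0]
    T=np.array(c['camera_from_world']);R=T[:3,:3]
    return -R.T@T[:3,3], R.T@np.array([p[0],-p[1],-1.])
def onz(c,uv,z):
    o,d=ray(c,uv);return o+d*(z-o[2])/d[2]
def proj(c,P):
    T=np.array(c['camera_from_world']);q=T[:3,:3]@np.array(P,float)+T[:3,3]
    q=q*[1,-1,-1]
    return cv2.projectPoints(q.reshape(1,1,3),np.zeros(3),np.zeros(3),K(c),np.array(c['distortion'],float))[0].ravel()
def crop(n,x0,y0,x1,y1,s,name):
    c=manip.camera(n);cv2.imwrite('pics/'+name,cv2.resize(c['img'][y0:y1,x0:x1,::-1],None,fx=s,fy=s,interpolation=cv2.INTER_CUBIC));return c
E
python3 - <<'E'
from h import *
crop('top',225,120,365,220,5.7,'t1.png')
crop('side',180,165,290,245,7,'s1.png')
E
```

```text
(no output)
```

View pics/t1.png

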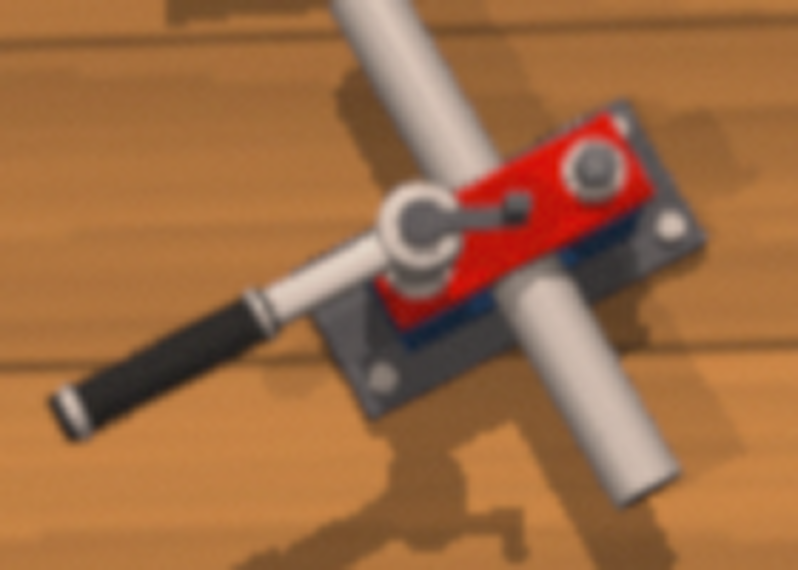

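View pics/s1.png

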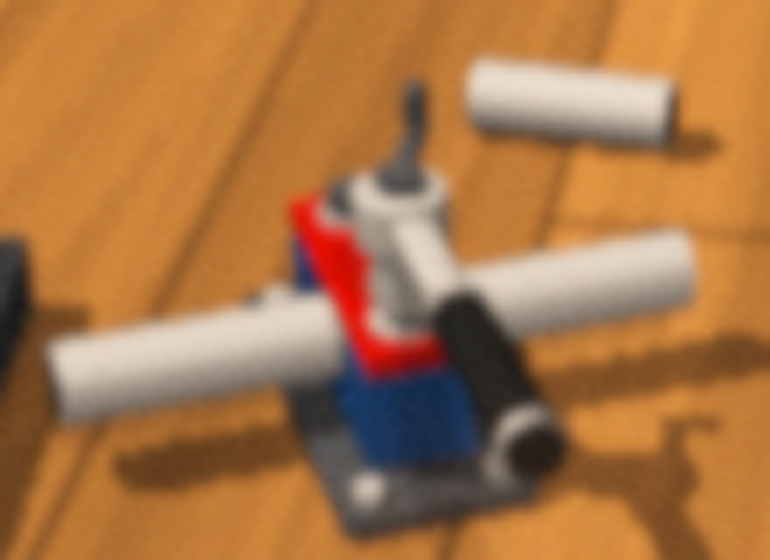

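```bash
python3 - <<'E'
from h import *
c=manip.camera('top');d=manip.camera('side')
f=lambda x,y,s,x0,y0:((x+.5)/s-.5+x0,(y+.5)/s-.5+y0)
T=lambda x,y,z:onz(c,f(x,y,5.7,225,120),z)
h=T(420,226,146);t=T(518,204,173);t2=T(416,212,150);g1=T(72,410,133);g2=T(262,310,133);b2=T(597,163,92)
print('head',h,'boss',t2,'tab',t,'g',g1,g2,'b2',b2)
a=lambda p,q:np.degrees(np.arctan2(*(q-p)[1::-1]))
print(a(g1,g2),a(h,g1),a(h,t),a(h,b2),np.linalg.norm((t-h)[:2]),np.linalg.norm((g1-h)[:2]),np.linalg.norm((b2-h)[:2]))
for p in(h,t): print(((np.array(proj(d,p))-[180,165])*7))
S=lambda x,y,z:onz(d,f(x,y,7,180,165),z)
print('side: head',S(400,188,146),'tabtop',S(416,83,173),'gripend',S(528,443,133))
for n in c: pass
E
```

```text
head [598.69673541 -36.2061026  146.        ] boss [604.36684899 -34.40950038 150.        ] tab [599.6386166  -80.63273566 173.        ] g [517.58758738 129.86863945 133.        ] [563.60903401  39.36934263 133.        ] b2 [ 644.54989302 -126.13419819   92.        ]
-63.045378819050846 116.03039406821564 -88.78546425018563 -62.98356135144745 44.43661626885888 184.82292563241774 100.94342197908617
[397.42411527 187.65704082]
[412.49542898  83.91486525]
side: head [599.32908214 -38.43867474 146.        ] tabtop [600.12552275 -84.27710453 173.        ] gripend [517.43002215 125.34939344 133.        ]
```

Emit:
drive_tool(grip=[0,0,0,0,0,0,0,0,0,0,0,0,0,0,0,0,0,0,0,0], slide=[[0.12,-0.09,0],[0.12,-0.09,0],[0.12,-0.09,0],[0.12,-0.09,0],[0.12,-0.09,0],[0.12,-0.09,0],[0.12,-0.09,0],[0.12,-0.09,0],[0.12,-0.09,0],[0.12,-0.09,0],[0.12,-0.09,0],[0.12,-0.09,0],[0.12,-0.09,0],[0.12,-0.09,0],[0.12,-0.09,0],[0.12,-0.09,0],[0.12,-0.09,0],[0.12,-0.09,0],[0,0,0],[0,0,0]], dr=[[0,0,0],[0,0,0],[0,0,0],[0,0,0],[0,0,0],[0,0,0],[0,0,0],[0,0,0],[0,0,0],[0,0,0],[0,0,0],[0,0,0],[0,0,0],[0,0,0],[0,0,0],[0,0,0],[0,0,0],[0,0,0],[0,0,0],[0,0,0]])

```text
time: 2.35
tcp_pos: [544.8, -134.7, 231.4]
orientation: [[0.92, 0.391, 0.002], [0.391, -0.92, -0.002], [0.001, 0.002, -1.0]]
ft_force: [-0.1, -0.6, 0.6]
opening: -0.0
```

Emit:
drive_tool(grip=[0,0,0,0], slide=[[0.05,-0.07,0],[0.05,-0.07,0],[0.01,0,0],[0,0,0]], dr=[[0,0,0],[0,0,0],[0,0,0],[0,0,0]])

```text
time: 2.75
tcp_pos: [553.2, -103.0, 231.4]
orientation: [[0.922, 0.387, 0.002], [0.387, -0.922, -0.003], [0.0, 0.003, -1.0]]
ft_force: [-0.1, -0.6, -0.0]
opening: 0.1
```

```bash
python3 - <<'E'
from h import *
c=manip.camera('wrist');cv2.imwrite('pics/w2.png',c['img'][:,:,::-1])
crop('top',225,120,365,220,5.7,'t2.png')
s=manip.sense();print(s['tcp_pos'],s['time'])
for p in ([599,-37.2,146],[599.9,-82,173]):print(proj(c,p))
E
```

```text
[ 553.07109737 -103.13018155  231.4051409 ] 2.85
[215.45263251 118.12708122]
[276.27099707 146.76840278]
```

View pics/w2.png

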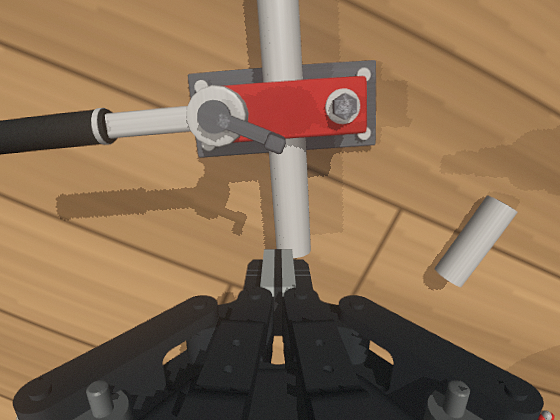

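View pics/t2.png

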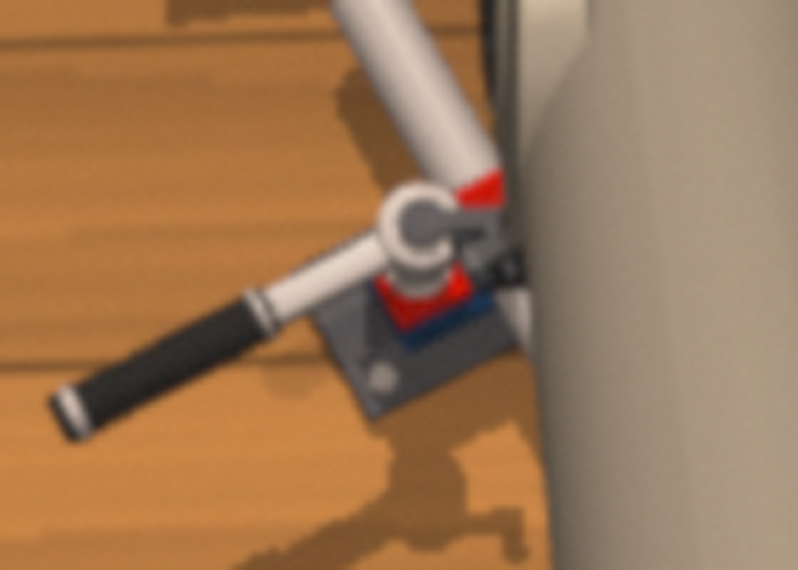

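The wrist view shows the tab at (276,143), within 4 px of where I predicted it, and the fingers are lined up behind it. I'll lower to z≈158.

Emit:
drive_tool(grip=[0,0,0,0,0], slide=[[0,-0.01,0.13],[0,-0.005,0.13],[0,0,0.08],[0,0,0.02],[0,0,0]], dr=[[0,0,0],[0,0,0],[0,0,0],[0,0,0],[0,0,0]])

```text
time: 3.35
tcp_pos: [551.6, -105.7, 158.3]
orientation: [[0.924, 0.381, 0.004], [0.381, -0.924, -0.005], [0.002, 0.006, -1.0]]
ft_force: [0.5, 1.0, -0.0]
opening: -0.2
```

Emit:
drive_tool(grip=[0,0,0,0,0,0], slide=[[0.05,-0.02,0],[0.05,-0.015,0],[0.05,0,0],[0.04,0,0],[0.03,0,0],[0,0,0]], dr=[[0,0,0],[0,0,0],[0,0,0],[0,0,0],[0,0,0],[0,0,0]])

```text
time: 3.95
tcp_pos: [595.1, -80.6, 161.7]
orientation: [[0.924, 0.381, 0.008], [0.381, -0.924, -0.005], [0.005, 0.008, -1.0]]
ft_force: [-0.2, 0.6, -0.6]
opening: -0.1
```

```bash
python3 - <<'E'
from h import *
c=manip.camera('wrist');cv2.imwrite('pics/w3.png',c['img'][:,:,::-1])
E
```

```text
(no output)
```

View pics/w3.png

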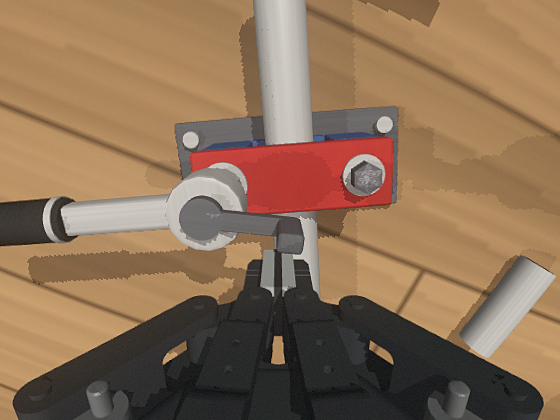

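The fingers are against the tab at (291,237), and the lever has started to turn while the handle hasn't moved. I'll keep pushing.

Emit:
drive_tool(grip=[0,0,0,0,0], slide=[[0.03,0,0.01],[0.03,0,0.01],[0.02,0,0],[0.02,0,0],[0,0,0]], dr=[[0,0,0],[0,0,0],[0,0,0],[0,0,0],[0,0,0]])

```text
time: 4.5
tcp_pos: [614.0, -72.8, 157.1]
orientation: [[0.925, 0.38, 0.006], [0.381, -0.925, -0.005], [0.004, 0.007, -1.0]]
ft_force: [0.2, 0.8, -0.6]
opening: -0.4
```

```bash
python3 - <<'E'
from h import *
c=manip.camera('wrist');cv2.imwrite('pics/w4.png',c['img'][:,:,::-1])
E
```

```text
(no output)
```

View pics/w4.png

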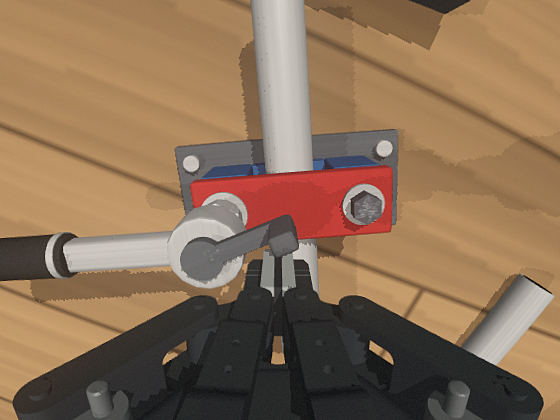

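```bash
python3 - <<'E'
from h import *
c=manip.camera('wrist')
t=onz(c,(283,219),173);b=onz(c,(204,256),152)
for h in (np.array([599,-37.2]),b[:2]):
  v=t[:2]-h;print(t,b,np.degrees(np.arctan2(v[1],v[0])),np.linalg.norm(v))
print(onz(c,(283,233),173))
E
```

```text
[642.11766099 -62.9364788  173.        ] [602.3896688 -37.0328751 152.       ] -30.832533353526077 50.21453007432685
[642.11766099 -62.9364788  173.        ] [602.3896688 -37.0328751 152.       ] -33.10531461648408 47.42689161953626
[636.3703909  -65.33644345 173.        ]
```

Emit:
drive_tool(grip=[0,0,0], slide=[[0.02,-0.005,0],[0.015,-0.005,0],[0,0,0]], dr=[[0,0,0],[0,0,0],[0,0,0]])

```text
time: 4.9
tcp_pos: [618.3, -69.4, 157.0]
orientation: [[0.925, 0.379, 0.004], [0.379, -0.925, -0.007], [0.001, 0.008, -1.0]]
ft_force: [-3.8, -2.6, 3.1]
opening: 0.2
```

```bash
python3 - <<'E'
from h import *
c=manip.camera('wrist');cv2.imwrite('pics/w5.png',cv2.resize(c['img'][150:350,130:410,::-1],None,fx=2.5,fy=2.5))
print(manip.sense()['ft_force'])
E
```

```text
[-3.39863353 -1.32551671  2.25657622]
```

View pics/w5.png

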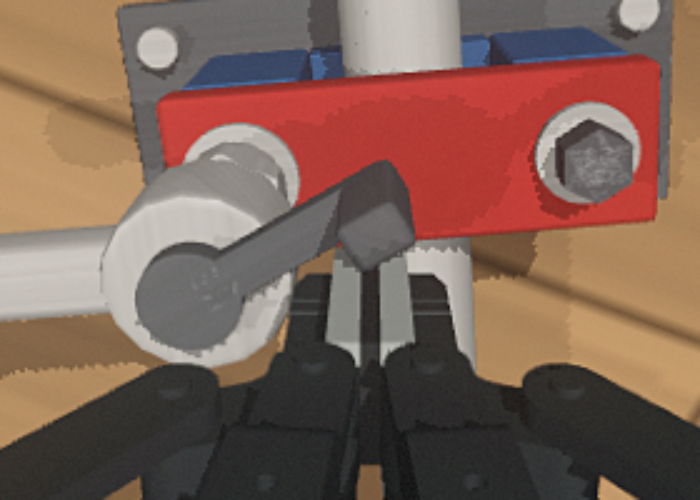

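Force is now about 4 N, so the lever is probably at its stop. A small extra push will check that.

Emit:
drive_tool(grip=[0,0], slide=[[0.01,-0.003,0],[0,0,0]], dr=[[0,0,0],[0,0,0]])

```text
time: 5.15
tcp_pos: [618.8, -69.1, 156.9]
orientation: [[0.926, 0.378, 0.001], [0.378, -0.926, -0.008], [-0.002, 0.008, -1.0]]
ft_force: [-1.6, 0.0, 2.1]
opening: -0.2
```

```bash
python3 - <<'E'
from h import *
c=manip.camera('wrist');cv2.imwrite('pics/w6.png',cv2.resize(c['img'][150:350,130:410,::-1],None,fx=2.5,fy=2.5))
s=manip.sense();print(s['ft_force'],s['tcp_pos'])
t=onz(c,(280.8,242.8),173)
v=t[:2]-[599,-37.2];print(t,np.degrees(np.arctan2(v[1],v[0])),np.linalg.norm(v))
E
```

```text
[-3.31261215 -0.1803175   0.74412026] [618.87097428 -69.06221643 156.9410691 ]
[637.08595291 -62.22502896 173.        ] -33.307601700708844 45.57183212896603
```

View pics/w6.png

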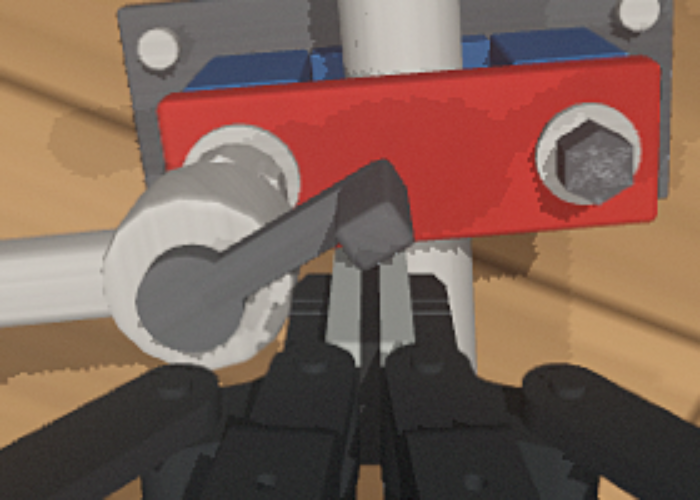

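Emit:
drive_tool(grip=[0,0], slide=[[0.02,0,0],[0.01,0,0]], dr=[[0,0,0],[0,0,0]])

```text
time: 5.4
tcp_pos: [621.5, -67.1, 156.4]
orientation: [[0.926, 0.378, -0.005], [0.378, -0.926, -0.008], [-0.008, 0.006, -1.0]]
ft_force: [-12.9, -0.5, 9.0]
opening: -0.1
```

```bash
python3 - <<'E'
from h import *
c=manip.camera('wrist');cv2.imwrite('pics/w7.png',cv2.resize(c['img'][150:350,130:410,::-1],None,fx=2.5,fy=2.5))
s=manip.sense();print(s['ft_force'],s['tcp_pos'])
E
```

```text
[-12.9020907   -1.31770337   8.39554953] [621.54480369 -67.18284227 156.43724227]
```

View pics/w7.png

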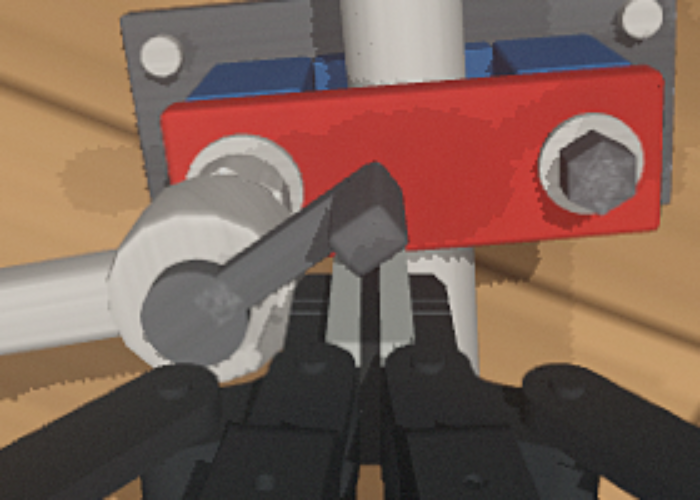

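The lever has reached its stop: force rose to 13 N and the handle was carried round a few degrees, which is harmless now that the lever is over. I'll back off and rise.

Emit:
drive_tool(grip=[0,0,0,0,0,0], slide=[[-0.1,0,0],[-0.1,0,0],[0,0,-0.2],[0,0,-0.2],[0,0,-0.05],[0,0,0]], dr=[[0,0,0],[0,0,0],[0,0,0],[0,0,0],[0,0,0],[0,0,0]])

```text
time: 6.05
tcp_pos: [584.9, -80.6, 249.2]
orientation: [[0.925, 0.379, -0.003], [0.379, -0.925, -0.007], [-0.005, 0.005, -1.0]]
ft_force: [0.6, 0.8, -0.1]
opening: 0.0
```

```bash
python3 - <<'E'
from h import *
c=crop('top',225,120,365,220,5.7,'t8.png');crop('wrist',0,0,560,420,1,'w8.png')
s=manip.sense();print(s['ft_force'],s['tcp_pos'],s['qpos'])
E
```

```text
[-0.28358405 -0.07754002  0.02331305] [584.17861683 -80.58134863 247.41307237] [ 0.21300243  0.28723127 -0.23080557  1.76863221  0.08045628  1.09968983
 -1.22753241]
```

View pics/t8.png

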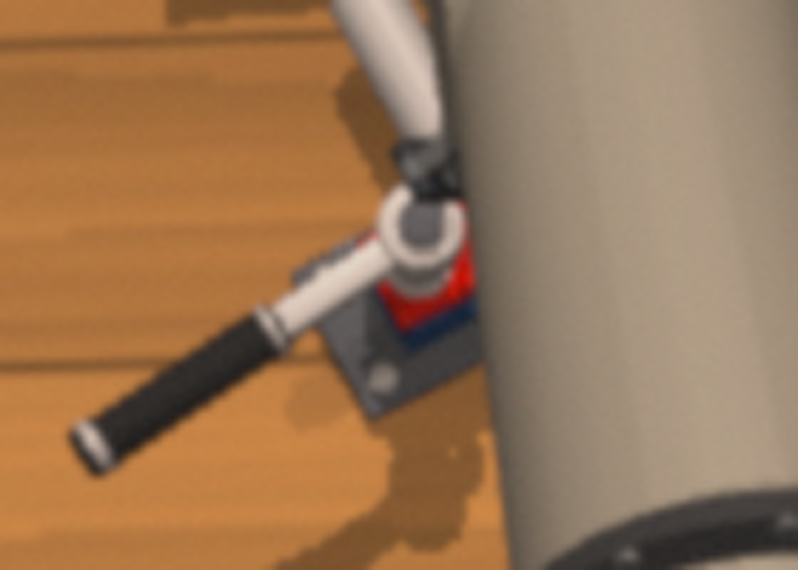

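View pics/w8.png

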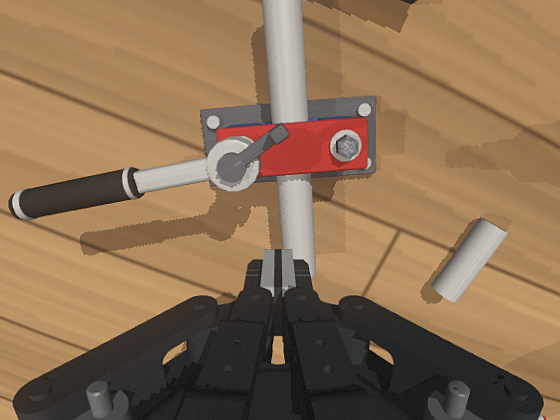

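```bash
python3 - <<'E'
from h import *
c=manip.camera('wrist');t=manip.camera('top')
f=lambda x,y,s,x0,y0:((x+.5)/s-.5+x0,(y+.5)/s-.5+y0)
a=lambda p,q:np.degrees(np.arctan2(*(np.array(q)-p)[1::-1]))
B=np.array([599,-37.2])
g=onz(t,f(97,446,5.7,225,120),133)[:2];print('end top',g,a(B,g))
g=onz(c,(20,204),133)[:2];print('end wrist',g,a(B,g),onz(c,(233,164),146))
tb=onz(c,(281,131),173)[:2];print('tab',tb,a(B,tb), 'bolt via boss', onz(c,(233,162),152))
E
```

```text
end top [499.91532278 118.25441535] 122.51292095095751
end wrist [496.46508343 125.47537591] 122.22338905244796 [601.31194448 -36.72862141 146.        ]
tab [639.55886577 -59.89358399] -29.22797975755478 bolt via boss [604.00419049 -36.55909131 152.        ]
```

Emit:
drive_tool(grip=[0,0,0,0,0,0,0,0,0,0], slide=[[0.045,-0.14,0],[0.045,-0.14,0],[0.045,-0.14,0],[0.045,-0.14,0],[0.045,-0.14,0],[0.045,-0.14,0],[0,0,0],[0,0,0],[0,0,0],[0,0,0]], dr=[[0,0,0],[0,0,0],[0,0,0],[0,0,0],[0,0,0],[0,0,0],[0,0,-0.06],[0,0,-0.06],[0,0,0],[0,0,0]])

```text
time: 7.25
tcp_pos: [564.5, 102.0, 231.2]
orientation: [[0.836, 0.549, -0.027], [0.549, -0.836, -0.008], [-0.027, -0.008, -1.0]]
ft_force: [0.5, -0.3, -0.2]
opening: -0.1
```

Emit:
drive_tool(grip=[0,0,0,0,0,0], slide=[[0,0,0.15],[0,0,0.15],[0,0,0.15],[0,0,0.1],[0,0,0.03],[0,0,0]], dr=[[0,0,0],[0,0,0],[0,0,0],[0,0,0],[0,0,0],[0,0,0]])

```text
time: 7.85
tcp_pos: [561.4, 98.8, 109.9]
orientation: [[0.846, 0.533, -0.028], [0.533, -0.846, -0.008], [-0.028, -0.008, -1.0]]
ft_force: [0.1, -0.7, 0.3]
opening: -0.0
```

```bash
python3 - <<'E'
from h import *
crop('side',180,165,290,245,7,'s9.png')
s=manip.sense();print(s['ft_force'],s['tcp_pos'],s['qpos'],s['orientation'])
E
```

```text
[-0.13896432  0.1942024  -0.42884499] [561.69557272  98.80851757 110.46441609] [-0.02408053  0.42964029 -0.32856122  1.91168478  0.17742554  0.85691554
 -1.45341276] [[ 0.84546304  0.5333536  -0.02694768]
 [ 0.53334654 -0.84585854 -0.00804934]
 [-0.02708707 -0.00756703 -0.99960444]]
```

View pics/s9.png

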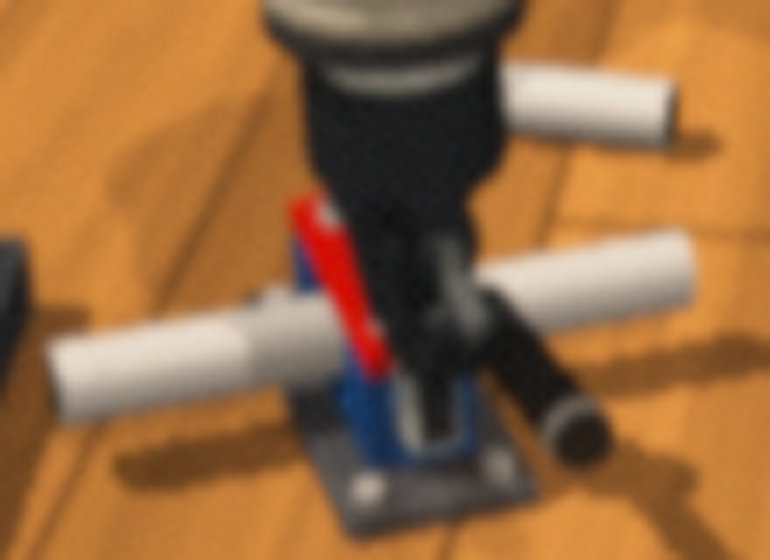

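Emit:
drive_tool(grip=[0,0,0,0,0,0,0,0,0,0], slide=[[-0.05,0,0],[-0.05,0,0],[-0.047,-0.007,0],[-0.047,-0.007,0],[-0.047,-0.007,0],[-0.047,-0.007,0],[-0.047,-0.007,0],[-0.047,-0.007,0],[-0.047,-0.007,0],[0,0,0]], dr=[[0,0,0],[0,0,0],[0,0,-0.044],[0,0,-0.044],[0,0,-0.044],[0,0,-0.044],[0,0,-0.044],[0,0,-0.044],[0,0,-0.044],[0,0,0]])

```text
time: 8.9
tcp_pos: [494.4, 52.2, 122.0]
orientation: [[0.483, 0.875, 0.002], [0.875, -0.483, 0.002], [0.003, 0.001, -1.0]]
ft_force: [0.1, 0.5, -0.3]
opening: 0.0
```

```bash
python3 - <<'E'
from h import *
c=manip.camera('wrist');cv2.imwrite('pics/w10.png',c['img'][:,:,::-1])
c=crop('top',225,120,365,220,5.7,'t10.png')
s=manip.sense();p=s['tcp_pos'];o=s['orientation'];v=p[:2]-[599,-37.2]
print(s['ft_force'],p,s['qpos'][6],'x ang',np.degrees(np.arctan2(o[1,0],o[0,0])),'tcp polar',np.degrees(np.arctan2(v[1],v[0])),np.linalg.norm(v))
E
```

```text
[-0.00734669  0.02656489 -0.23231823] [494.8710478   52.45769324 122.00692057] -0.9153397105254402 x ang 60.907173234463045 tcp polar 139.27070683308133 137.40939066745818
```

View pics/w10.png

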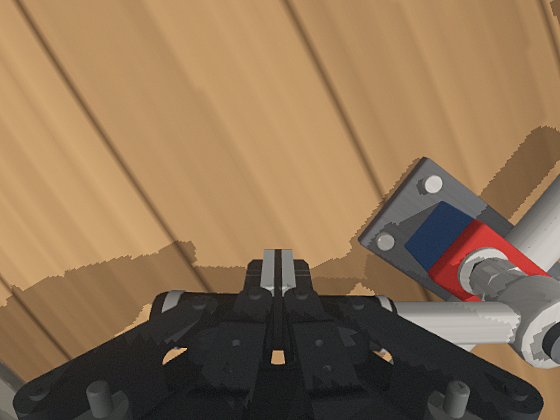

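View pics/t10.png

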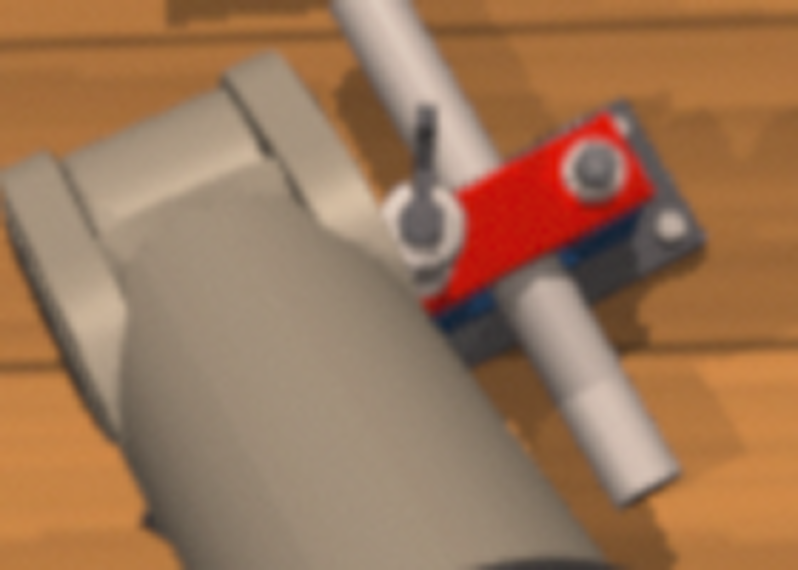

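Handle is now at about 151° (roughly 34° of swing), and the lever still looks to be on its loosening side. I'll continue the arc.

Emit:
drive_tool(grip=[0,0,0,0,0,0,0], slide=[[-0.047,-0.007,0.015],[-0.047,-0.007,0.015],[-0.047,-0.007,0.015],[-0.047,-0.007,0.015],[-0.047,-0.007,0.01],[-0.047,-0.007,0.005],[0,0,0]], dr=[[0,0,-0.044],[0,0,-0.044],[0,0,-0.044],[0,0,-0.044],[0,0,-0.044],[0,0,-0.044],[0,0,0]])

```text
time: 9.7
tcp_pos: [473.6, 10.4, 112.7]
orientation: [[0.079, 0.997, 0.017], [0.997, -0.079, 0.01], [0.011, 0.016, -1.0]]
ft_force: [0.0, -0.4, 0.4]
opening: -0.1
```

```bash
python3 - <<'E'
from h import *
c=manip.camera('wrist');cv2.imwrite('pics/w11.png',c['img'][:,:,::-1])
c=crop('top',225,120,365,220,5.7,'t11.png')
s=manip.sense();p=s['tcp_pos'];o=s['orientation'];v=p[:2]-[599,-37.2]
print(s['ft_force'],p,s['qpos'][6],'x ang',np.degrees(np.arctan2(o[1,0],o[0,0])),'tcp polar',np.degrees(np.arctan2(v[1],v[0])),np.linalg.norm(v))
E
```

```text
[-0.83789826 -0.5135047  -0.04551341] [473.91808887  10.67386747 112.6600661 ] -0.43010618783758775 x ang 85.30511615103272 tcp polar 159.05614579590232 133.9305479626663
```

View pics/w11.png

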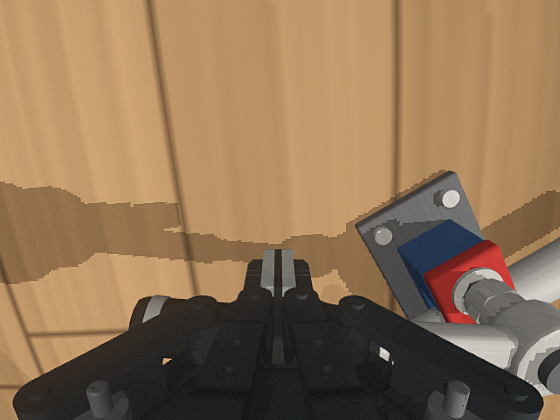

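View pics/t11.png

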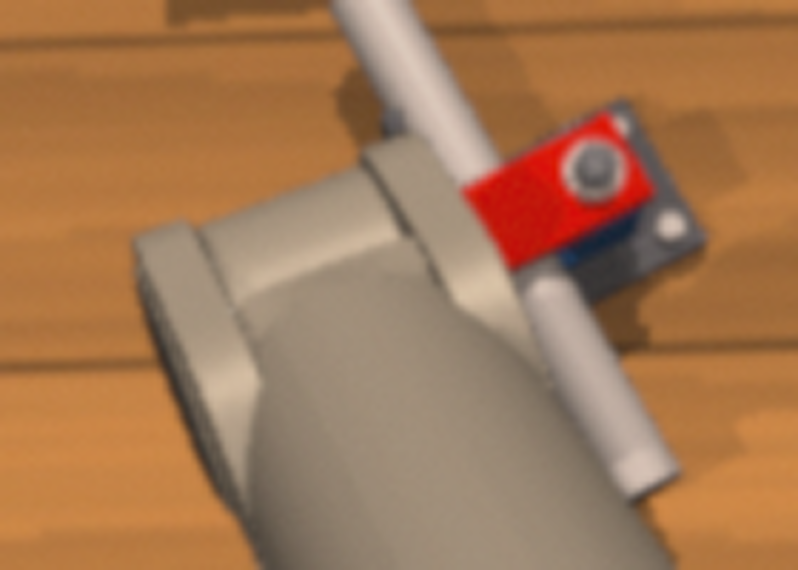

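Emit:
drive_tool(grip=[0,0,0,0], slide=[[-0.035,0,0.005],[-0.035,0,0],[-0.025,0,0],[0,0,0]], dr=[[0,0,-0.02],[0,0,-0.02],[0,0,-0.02],[0,0,0]])

```text
time: 10.2
tcp_pos: [471.8, -4.2, 112.0]
orientation: [[-0.013, 1.0, 0.015], [1.0, 0.013, 0.012], [0.012, 0.015, -1.0]]
ft_force: [0.9, 0.3, 0.0]
opening: -0.1
```

```bash
python3 - <<'E'
from h import *
s=manip.sense();p=s['tcp_pos'];o=s['orientation'];v=p[:2]-[599,-37.2]
print(s['ft_force'],p,s['qpos'][6],'x ang',np.degrees(np.arctan2(o[1,0],o[0,0])),'tcp polar',np.degrees(np.arctan2(v[1],v[0])),np.linalg.norm(v))
E
```

```text
[0.88642751 0.25706366 0.02048533] [471.79534622  -4.19543636 111.96433673] -0.3035759646939442 x ang 90.74053312107603 tcp polar 165.45474960024674 131.41660916711243
```

I'll back off 50 mm, rise and check the result.

Emit:
drive_tool(grip=[0,0,0,0,0,0,0,0], slide=[[0.1,0,0],[0.15,0,0],[0.1,0,-0.1],[0.1,0,-0.2],[0.2,0,-0.2],[0.2,0,-0.1],[0.2,0,0],[0,0,0]], dr=[[0,0,0],[0,0,0],[0,0,0],[0,0,0],[0,0,0],[0,0,0],[0,0,0],[0,0,0]])

```text
time: 11.0
tcp_pos: [468.7, 207.3, 235.8]
orientation: [[0.006, 1.0, 0.015], [1.0, -0.006, 0.011], [0.011, 0.015, -1.0]]
ft_force: [-0.4, -0.5, 0.2]
opening: 0.2
```

```bash
python3 - <<'E'
from h import *
c=crop('top',225,120,365,220,5.7,'t12.png');crop('side',180,165,290,245,7,'s12.png')
print(manip.sense()['tcp_pos'])
E
```

```text
[469.0098483  203.0578398  234.80193285]
```

View pics/t12.png

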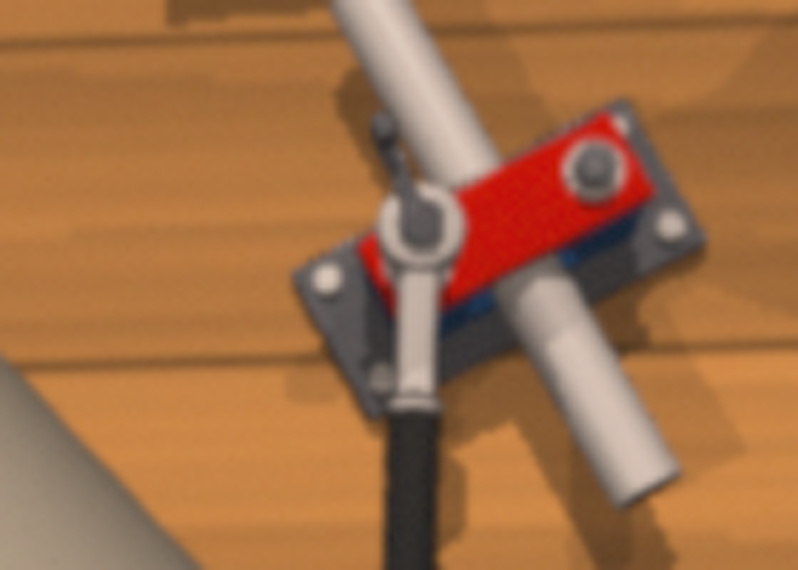

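View pics/s12.png

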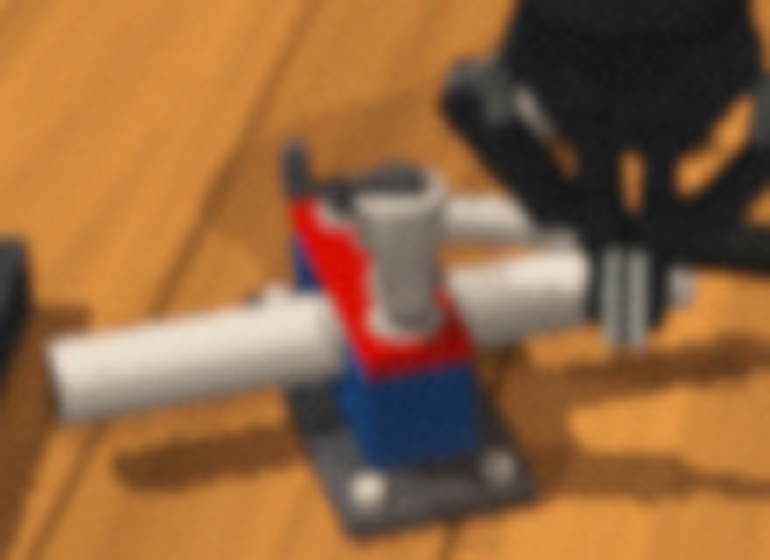

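```bash
python3 - <<'E'
from h import *
t=manip.camera('top');cv2.imwrite('pics/t13.png',t['img'][:,:,::-1])
f=lambda x,y,s,x0,y0:((x+.5)/s-.5+x0,(y+.5)/s-.5+y0)
a=lambda p,q:np.degrees(np.arctan2(*(np.array(q)-p)[1::-1]))
B=onz(t,f(420,226,5.7,225,120),146)[:2]
g=onz(t,f(411,560,5.7,225,120),133)[:2];g2=onz(t,f(414,405,5.7,225,120),133)[:2];tb=onz(t,f(384,126,5.7,225,120),173)[:2]
print(B,a(B,g),a(B,g2),a(g,g2),'tab',a(B,tb),np.linalg.norm(tb-B))
print(manip.sense()['tcp_pos'],manip.sense()['time'])
E
```

```text
[598.69673541 -36.2061026 ] 176.74327490020366 176.44550696206997 -2.9204580176009918 tab 21.666605782683593 43.52923869914188
[469.03363297 201.75075913 234.32145841] 11.15
```

View pics/t13.png

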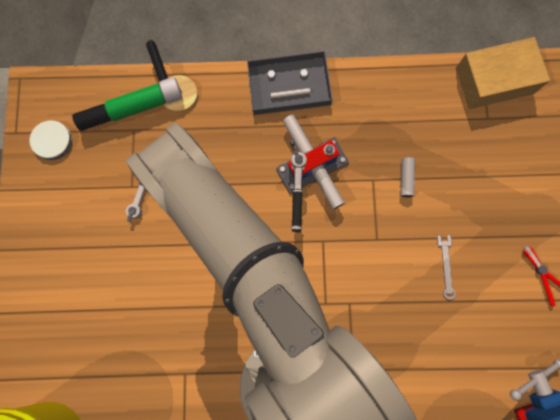

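```bash
python3 -c "
from workcell import manip
print(manip.close_job())"
```

```text
the job is handed in; nothing more can be done
None
```

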